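Clamp a filter cartridge with a reversible ratchet handle

ROBOT

A 6-joint arm with a two-finger parallel gripper is mounted at the origin on the work surface. World frame = base frame: x ahead of the robot, y to its left, z up, the work surface at z = 0. Lengths are in mm, angles in rad, forces in N, time in s.
With the tool pointing down it reaches from about 350 to 975 mm from the base axis. Payload 17.4 kg.
Tool frame: the origin (TCP) lies between the finger pads; the fingertips stand 8 mm ahead of it and the grasp point (between the pads) lies 11 mm behind it; z points along the fingers, x is the direction in which the jaws open and shut, and the axes are right-handed (so a half turn about z gives the same grasp; the last joint's range is limited). The gripper opens to 85 mm and grips with 20 to 120 N. Pads are 22 mm wide; open, the fingers measure 114 mm over their backs; the gripper's body (76 mm by 85 mm) begins 54 mm behind the grasp point. The pads swing forward as they close: fully open they stand 13 mm farther back than shut.
Start: joints at [1.26, 0.116, 1.442, -0, 1.584, -0.038], TCP at [181.872, 650.042, 239.303] pointing down, gripper open.
Joint ranges: [-2.83, 2.83], [-0.83, 2.19], [0.07, 2.5], [-1.14, 4.28], [0.01, 3], [-2.97, 2.97]. Speed limits (rad/s): [1.89, 1.89, 2.22, 3.14, 3.14, 3.14].

INTERFACE

Orientations are given as [roll, pitch, yaw] about the fixed x, y, z axes, in that order (R = Rz(yaw) Ry(pitch) Rx(roll)).
In Python, from plant import robot gives the robot as it stands.
- The arm moves only by the tool play_rows, never from a script. Its argument "increments" is a list that holds one entry, the list of rows, each a list of 7 numbers: the gripper's target within -1 to 1 (fully open at 1, half-way at 0, shut at -1), then the shift along the world's x, y, z normalised to -1 to 1, where 1 is 0.15 m, then the turn, a rotation vector about the world's x, y, z normalised to -1 to 1, where 1 is pi rad. A call has 1 to 10 rows; each row is the pose to reach, as a shift and turn from the pose measured when the call began, turning the shorter way round; what a row does not reach only later rows make up. A row lasts 1/8 s, in which the tool goes at most 62.5 mm and 10.7 degrees, less where a joint would pass 70% of its speed; a pose out of reach is approached as far as the arm can. A call with a number of a shift or a turn outside -1 to 1 is refused whole. A call with a gripper value outside its range is refused whole. The fingers move at their own pace and stop on an object; "squeeze" is the grip in N (left out, the last holds). Time passes only in rows, so rows that repeat a pose let the fingers close. It gives the time, the measured TCP pose, the force and the opening at its end, in the units of the state.
- robot.get_obs(): the state, without advancing time (a new reading comes with each control period).
- robot.snapshot(name): name is "scene" or "side" or "wrist"; returns (picture, depth): 420x560x3 uint8, red, green, blue; 420x560 float32, mm along the optical axis (not along the pixel's ray), 0 where there is no reading.
- robot.camera_info(name): a dict with "camera_matrix" (3x3 intrinsics, pixels), "rvec" (rotation vector, rad) and "tvec" (3), from world to camera coordinates, as OpenCV has them. Camera axes: x right, y down, z forward; pixel columns grow to the right and rows downward; lengths in mm; the calibration is good to about 2 mm. The wrist camera is an equidistant fisheye: a pixel r from the principal point sees the ray r / f radians off the axis. A picture is of the moment at which its call begins: read the wrist's pose just before it. camera_info takes no time and is no camera call; for the wrist camera it gives the pose at the moment of the call.
- robot.finish_job(): hands the job in, once; it reports no verdict.
The state is a dict: "time_s": time; "q": joint angles; "joint_vel": joint speeds; "joint_torque": joint torques, N m; "eef_pos": TCP position; "tool_rot": TCP orientation; "contact_force": force on the tool from outside, world axes, zero at the start; "ft_torque": the same for the moment, N m; "grip_width": finger opening in mm.
Only numpy, scipy, OpenCV 4.12 (cv2) and the standard library are available. Lean on these libraries where they do the work, as an engineer would, in place of code of your own. Each camera call takes 0.05 s, during which the arm holds its last target. There are 200 camera calls.

TASK

Clamp the steel filter cartridge in its holder: flip the small direction lever on the ratchet head so that it leans towards the cartridge, then swing the ratchet handle back and forth between its stops until the cartridge is gripped firmly between the two seats. Stop when the clamping swing takes about 12 N at the handle's grip (it takes 5 to 8 N before the cartridge is gripped, and beyond about 16 N the seals are crushed), then let go, leaving the lever as flipped and everything else where it is.

Things in the scene. Friction and masses are not known exactly. Their poses are not given: they have to be found in the camera images.
- stand: the clamp holder, fixed to the bench: aluminium base plate 170 x 330 x 12 mm with a white gear block 104 x 100 mm, top 56 mm above the bench. Origin on the bench under the vertical spindle axis (middle of the gear block), z up. The cartridge lies on its -y side, along its y axis; the handle's middle position points along its -x. Two steel posts 104 mm high are the handle's stops
- spindle (a point): the vertical spindle axis, 56 mm above the bench. Turned clockwise (from above) it moves the foot to the fixed seat, 8 mm per radian; it is self-locking and stays where it is left. Its pin wheel has 20 pins, so a driving swing may begin with up to 0.32 rad of idle play before the pawl takes
- handle (a joint): swing of the handle about the spindle axis, rad: 0 along the holder's -x, positive clockwise from above, stops at -0.70 and +0.70. Lever set to clamp: negative clicks back freely (1 N), positive drives. Force at the grip, square to the arm: 8.5 N in motion and about 5 N when halted while the foot travels; once the cartridge is gripped it rises about 15 N per rad. 12 N is right, 11 to 14 will do
- grip (a point): middle of the handle's upright black round grip, 24 mm across and 50 mm tall (104 to 154 mm above the bench; this point 129 mm), 130 mm from the spindle axis; below it the flat steel arm with a disc 32 mm across
- pawl (a joint): tilt of the direction lever, rad: positive leans towards the holder's -y when the handle is in the middle (towards the cartridge; clamps), negative the other way (opens). It falls over at 0 by its own weight and rests at about +0.55 or -0.55 (as little as 0.15 while riding on a pin). Flipping takes under 2 N at the lever
- lever_tip (a point): centre of the steel ball, 20 mm across, on the upright direction lever (rod 8 mm thick), about 124 mm above the bench. The lever tilts square to the handle's arm about a pivot 36 mm below this point, 93 mm above the bench, 37 mm from the spindle axis on the side away from the grip; the ratchet head's frame reaches up to 104 mm, the lever stands free above it
- foot: round steel pressing foot 44 mm across on the sprung ram; origin at the centre of its face, 42 mm above the bench. It moves along the holder's -y and starts some 3 to 19 mm short of the cartridge
- cartridge: steel filter cartridge, loose in a V cradle: cylinder 50 mm across, 110 mm long over its rounded nozzles, along its own y; origin under its middle, 25 mm below its axis. It may lie a few mm short of the fixed seat and is slid home by the foot
- spare: identical spare cartridge lying in a white tray 78 x 150 x 30 mm; leave alone
- seal_ring: black rubber ring 40 mm across, 5 mm thick, lying on the holder's base plate; leave alone
- wrench: steel wrench 150 mm long on the bench beside the holder; leave alone
- beaker: glass beaker 70 mm across, 90 mm tall; leave alone
- bottle: amber bottle 64 mm across, 140 mm tall; leave alone
- jar: small glass jar 56 mm across, 70 mm tall; leave alone
- screwdriver: screwdriver 170 mm long lying on the bench; leave alone
Not all that is in view belongs to the job. Leave any blue or turquoise look-alike of the cartridge alone.

How it is judged (in metres and radians):
On the way, in this order (a step that is already met when the one before it is completed fails the run):
1. the direction lever is flipped over to the clamping side (value of joint pawl above 0.05 rad), for 0.2 s.
2. the foot presses the cartridge firmly (contact force between foot and cartridge above 38 N), for 0.2 s.
At the end, for the whole second after the job is handed in: the lever leans to the clamping side (past its middle), the foot presses the cartridge against the fixed seat with 38 to 160 N (reached at about 12 N at the grip), and the handle and cartridge are at rest (value of joint pawl above 0.05 rad and contact force between foot and cartridge between 38 and 160 N and velocity of joint handle between -0.1 and 0.1 rad/s and linear speed of cartridge below 0.02 m/s); the robot touches nothing.
It fails at once if the cartridge's seals are crushed (over 200 N at the foot, some 16 N or more at the grip) (contact force between foot and cartridge above 200 N).
It fails at once if the cartridge is knocked out of its cradle (distance of cartridge from where it was at the start of the episode above 0.02 m).
It fails at once if another thing is moved by over 3 cm (distance of any of spare, seal_ring, wrench, beaker, bottle, jar, screwdriver from where it was at the start of the episode above 0.03 m).
It also fails if it takes over 72 s, if anything falls off the work surface, if the arm or the gripper's body presses on something with over 40 N, if the wrist force passes 120 N, or if a joint passes its speed limit or range.

## Working session

There is one attempt and no reset: what is moved stays moved. The work goes in short steps, Python scripts to look and compute and a tool call to move; the robot and the scene stay as the last step left them, time stands still between calls to the robot, and variables do not carry over. Pictures are saved under pics/ and viewed, about 8 in all and at most 12, crops included, and the job is handed in when it is done.

Besides the shell and the picture viewer there is one more tool, called as name([rows], argument=value, ...), one row to a line, values as JSON. play_rows: Moves the arm, as the interface text tells. Scaled input: -1 to 1 covers 0.15 m each way for a shift and pi rad each way for a turn. Its arguments: {"type":"object","properties":{"increments":{"type":"array"},"squeeze":{"type":"number"}},"required":["increments"]}

```bash
ls; mkdir -p pics; cat > h.py <<'E'
import numpy as np, cv2
from plant import robot
def snap(n):
    ci=robot.camera_info(n); p,d=robot.snapshot(n); return p,d,ci
def w2c(ci):
    R=cv2.Rodrigues(np.array(ci['rvec'],float))[0]; return R,np.array(ci['tvec'],float).ravel()
def cloud(d,ci):
    K=np.array(ci['camera_matrix']);R,t=w2c(ci)
    v,u=np.mgrid[:d.shape[0],:d.shape[1]]
    P=np.stack([(u-K[0,2])/K[0,0]*d,(v-K[1,2])/K[1,1]*d,d],-1)
    return (P-t)@R
E
python3 - <<'E'
from h import *
print(robot.get_obs())
for n in ['scene','side']:
    p,d,ci=snap(n); print(n,ci)
    cv2.imwrite(f'pics/{n}0.png',p[:,:,::-1]); np.save(f'pics/{n}0.npy',cloud(d,ci))
E
```

```text
pics
{'time_s': 0.0, 'q': array([ 1.26024008e+00,  1.16482677e-01,  1.44227005e+00,  1.22465238e-05,
        1.58401422e+00, -3.77921717e-02]), 'joint_vel': array([ 0.00072902, -0.00046613,  0.00056314, -0.001071  , -0.00079669,
        0.00167651]), 'joint_torque': array([-4.90262624e-03, -7.31989646e+01, -6.32494426e+01, -3.05136118e-04,
        6.07729409e-03,  2.35517155e-05]), 'eef_pos': array([181.78410007, 649.86671725, 238.56143232]), 'tool_rot': array([-3.14153605e+00,  1.17299625e-03,  1.29803244e+00]), 'contact_force': array([-0.20049535,  0.9964159 ,  0.20508263]), 'ft_torque': array([0.01212524, 0.01675331, 0.01514996]), 'grip_width': 85.50089951354256}
scene {'camera_matrix': array([[392.77130231,   0.        , 280.31083048],
       [  0.        , 392.77130231, 204.2021678 ],
       [  0.        ,   0.        ,   1.        ]]), 'rvec': array([ 1.51939047,  2.11592099, -0.79234773]), 'tvec': array([ 203.66370408, -324.75953891, 1571.73280576])}
side {'camera_matrix': array([[413.32826399,   0.        , 275.56535443],
       [  0.        , 413.32826399, 206.64427386],
       [  0.        ,   0.        ,   1.        ]]), 'rvec': array([ 2.0483479 , -0.85965515,  0.4416174 ]), 'tvec': array([-409.83027735,  301.44680072,  748.0564687 ])}
```

View pics/scene0.png

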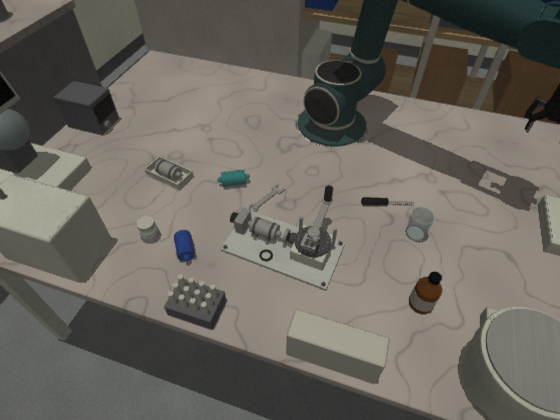

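View pics/side0.png

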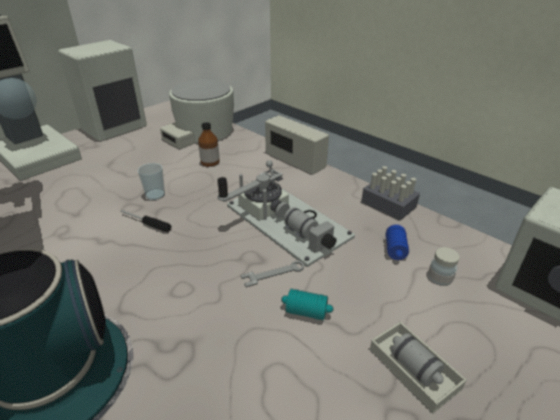

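```bash
python3 - <<'E'
from h import *
a=cv2.imread('pics/scene0.png')[170:295,210:360]; b=cv2.imread('pics/side0.png')[150:270,210:360]
cv2.imwrite('pics/crop0.png',np.vstack([cv2.resize(a,(750,625))[:,:],])[:600]); cv2.imwrite('pics/crop1.png',cv2.resize(b,(750,600)))
C=np.load('pics/scene0.npy');S=np.load('pics/side0.npy')
m=np.zeros(C.shape[:2],bool);m[170:295,210:360]=1
P=C[m&(abs(C[...,2]-12)<4)]
# clean biggest component via min area rect
h,xe,ye=np.histogram2d(P[:,0],P[:,1],bins=[np.arange(0,1200,10),np.arange(-600,900,10)])
pl=m&(abs(C[...,2]-12)<4); n,l,st,ce=cv2.connectedComponentsWithStats(pl.astype(np.uint8)); k=1+st[1:,4].argmax()
Q=C[l==k][:,:2].astype(np.float32); print(st[k],cv2.minAreaRect(Q),cv2.boxPoints(cv2.minAreaRect(Q)))
for z0,z1 in [(50,60),(100,108),(110,135),(140,160)]:
    for nm,X in(('scene',C),('side',S)):
        mm=(X[...,2]>z0)&(X[...,2]<z1)&(abs(X[...,0]-cv2.minAreaRect(Q)[0][0])<220)&(abs(X[...,1]-cv2.minAreaRect(Q)[0][1])<220)
        n,l,st,ce=cv2.connectedComponentsWithStats(mm.astype(np.uint8))
        for i in range(1,n):
            if st[i,4]>2: q=X[l==i];print(nm,z0,st[i,4],ce[i].round(),q.mean(0).round(1),q.min(0).round(),q.max(0).round())
E
```

```text
[ 221  211  124   79 2912] ((637.0153198242188, 6.1185455322265625), (330.203125, 171.85055541992188), 84.6728744506836) [[ 536.1328  -150.29245]
 [ 707.2411  -166.2474 ]
 [ 737.8978   162.52954]
 [ 566.78955  178.4845 ]]
scene 50 3 [241. 172.] [ 425.8 -211.8   52. ] [ 423. -213.   51.] [ 430. -211.   54.]
scene 50 35 [234. 215.] [ 608.6 -158.2   54.9] [ 594. -166.   51.] [ 619. -149.   59.]
scene 50 32 [243. 222.] [ 623.  -123.1   55.1] [ 585. -146.   51.] [ 640. -114.   60.]
scene 50 4 [256. 217.] [595.3 -90.7  58.5] [594. -95.  58.] [597. -86.  59.]
scene 50 4 [268. 221.] [599.8 -54.1  59.4] [598. -58.  59.] [601. -50.  60.]
scene 50 125 [264. 230.] [632.3 -52.7  55.1] [600. -99.  50.] [644.  -9.  60.]
scene 50 16 [303. 227.] [584.7  49.9  55.5] [574.  40.  51.] [595.  61.  58.]
scene 50 3 [287. 229.] [609.9   9.8  58.1] [608.   6.  56.] [613.  12.  60.]
scene 50 74 [290. 236.] [628.2  24.2  55. ] [609.   6.  50.] [641.  42.  60.]
scene 50 25 [332. 238.] [594.9 139.6  54.5] [581. 126.  50.] [607. 151.  60.]
scene 50 170 [309. 255.] [672.2  94.   54.3] [641.  39.  50.] [687. 141.  
[... 1777 characters left out ...]
e 100 4 [246. 188.] [562.5  87.1 100.6] [559.  85. 100.] [567.  90. 101.]
side 100 80 [227. 195.] [505.9  92.8 102.6] [480.  80. 100.] [549. 111. 108.]
side 100 11 [265. 190.] [586.6  41.3 102.9] [582.  37. 100.] [591.  48. 106.]
scene 110 44 [328. 197.] [507.6  99.3 122.7] [497.  86. 110.] [512. 110. 135.]
scene 110 47 [315. 239.] [669.9 104.1 127.9] [661.  93. 111.] [677. 114. 134.]
side 110 48 [269. 165.] [660.7  98.5 124.7] [654.  93. 110.] [669. 107. 134.]
side 110 88 [223. 191.] [491.4  90.3 122.9] [483.  84. 110.] [507. 104. 135.]
scene 140 59 [329. 190.] [503.6  98.9 150.5] [488.  88. 140.] [511. 109. 157.]
side 140 82 [222. 181.] [493.5  93.3 149.6] [485.  85. 140.] [507. 107. 156.]
```

View pics/crop0.png

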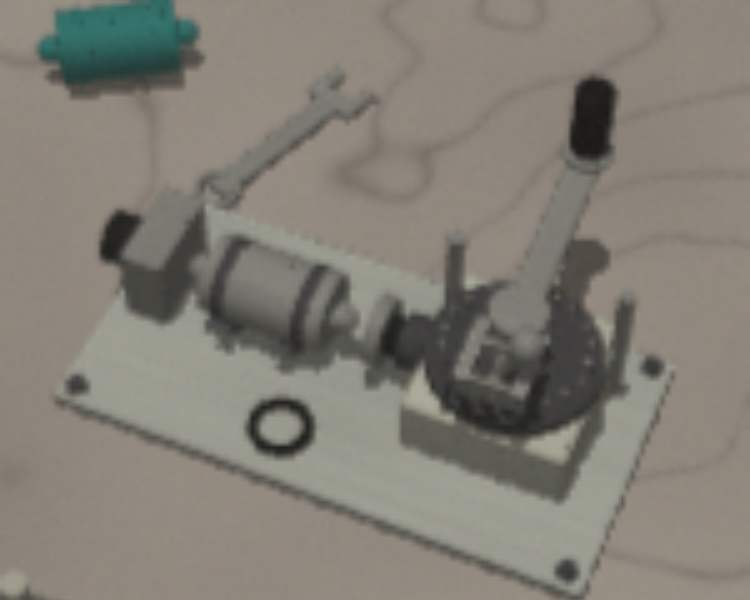

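View pics/crop1.png

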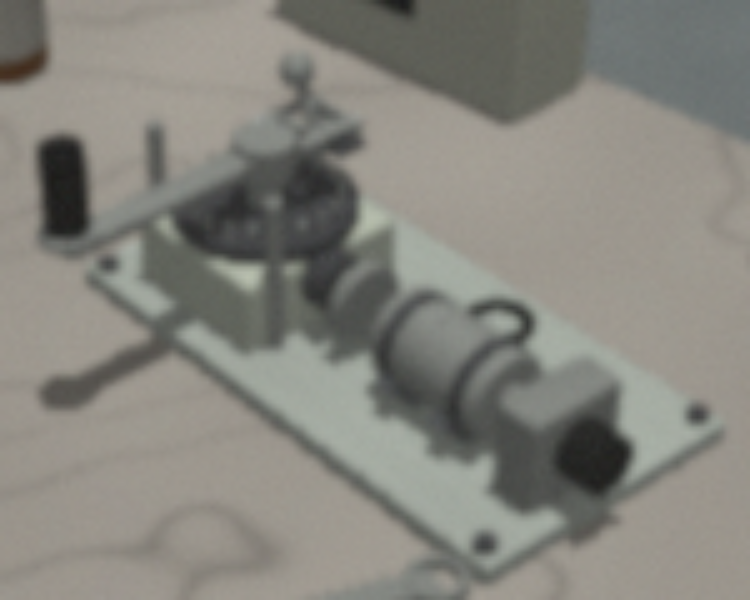

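play_rows([
  [[-1,0.81,-0.85,0,0,0,0.058],[-1,0.81,-0.85,0,0,0,0.058],[-1,0.81,-0.85,0,0,0,0.058],[-1,0.81,-0.85,0,0,0,0.058]],
])

```text
time_s: 0.6
eef_pos: [305.3, 520.3, 238.7]
tool_rot: [3.141, 0.001, 1.477]
contact_force: [-0.1, -0.2, -0.0]
grip_width: 12.6
```

play_rows([
  [[-1,0.81,-0.85,0,0,0,0],[-1,0.81,-0.85,0,0,0,0],[-1,0.81,-0.85,0,0,0,0],[-1,0.81,-0.85,0,0,0,0]],
])

```text
time_s: 1.1
eef_pos: [428.4, 391.2, 238.4]
tool_rot: [3.141, 0.002, 1.474]
contact_force: [-0.8, 0.5, -0.1]
grip_width: -0.1
```

play_rows([
  [[-1,0.81,-0.85,0,0,0,0],[-1,0.81,-0.85,0,0,0,0],[-1,0.81,-0.85,0,0,0,0],[-1,0.81,-0.85,0,0,0,0]],
])

```text
time_s: 1.6
eef_pos: [551.1, 262.6, 237.7]
tool_rot: [-3.141, 0.002, 1.471]
contact_force: [-1.3, 0.6, 0.1]
grip_width: 0.1
```

play_rows([
  [[-1,0.77,-0.75,0,0,0,0],[-1,0.77,-0.75,0,0,0,0],[-1,0.77,-0.75,0,0,0,0],[-1,0.77,-0.75,-0.3,0,0,0],[-1,0.77,-0.75,-0.3,0,0,0]],
])

```text
time_s: 2.22
eef_pos: [665.0, 151.5, 188.9]
tool_rot: [-3.135, 0.004, 1.472]
contact_force: [-0.1, 0.0, 0.6]
grip_width: -0.1
```

```bash
python3 - <<'E'
from h import *
o=robot.get_obs();print(o['eef_pos'],o['contact_force'])
p,d,ci=snap('wrist'); print(ci)
a=cv2.resize(p,(784,588)); cv2.imwrite('pics/w1.png',a[:,:,::-1]); np.savez('pics/w1.npz',p=p,d=d)
E
```

```text
[664.98715197 151.52533368 188.93701585] [-0.1068004   0.0367243   0.60689076]
{'camera_matrix': array([[325.1922621 ,   0.        , 280.6496277 ],
       [  0.        , 325.1922621 , 205.88861869],
       [  0.        ,   0.        ,   1.        ]]), 'rvec': array([-2.14334057, -1.94165742, -0.30263623]), 'tvec': array([-215.06751903, -639.16693524,  135.47040556])}
```

View pics/w1.png

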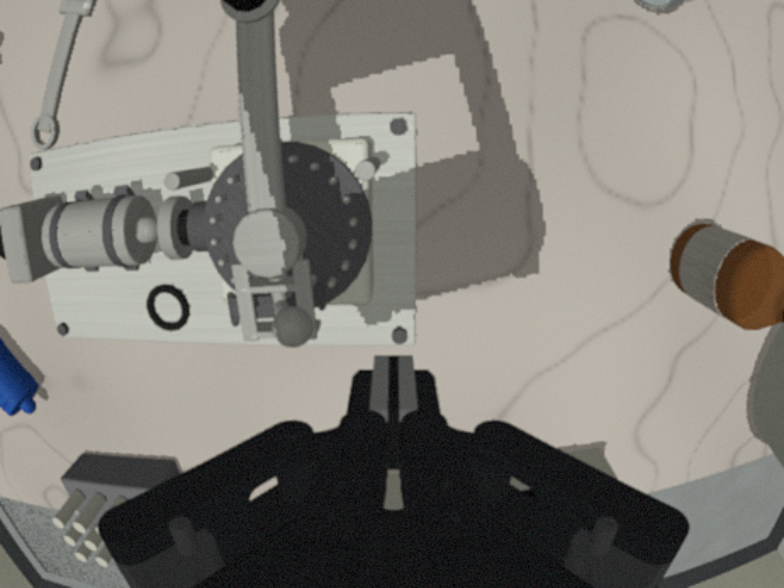

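```bash
cat >> h.py <<'E'
def wray(ci,u,v,z):
    K=np.array(ci['camera_matrix']);R,t=w2c(ci)
    x=(u-K[0,2]);y=(v-K[1,2]);r=np.hypot(x,y);th=r/K[0,0]
    d=np.array([np.sin(th)*x/r,np.sin(th)*y/r,np.cos(th)])
    c=-R.T@t; w=R.T@d; return c+w*(z-c[2])/w[2]
E
python3 - <<'E'
from h import *
ci=robot.camera_info('wrist')
for n,u,v,z in [('ball',295,326,124),('hub',269,242,108),('post-',173,181,104),('post+',366,167,104),('fingertip',393,357,181),('grip',248,-5,154)
 ,('c1',399,126,12),('c2',400,335,12),('c3',63,329,12),('c4',36,163,12),('wheel',288,222,75)]:
    print(n,wray(ci,u/1.4,v/1.4,z).round(1))
E
```

```text
ball [666.2 102.1 124. ]
hub [626.1  91.6 108. ]
post- [587.2  41.6 104. ]
post+ [594.9 144.4 104. ]
fingertip [658.7 151.5 181. ]
grip [516.8 108.8 154. ]
c1 [572.9 163.7  12. ]
c2 [725.5 149.8  12. ]
c3 [ 697.5 -161.    12. ]
c4 [ 544.8 -146.6   12. ]
wheel [621.9  94.6  75. ]
```

play_rows([
  [[-1,0,0,-0.24,0,0,0],[-1,0,0,-0.46,0,0,0],[-1,0,-0.1,-0.46,0,0,0],[-1,0,-0.2,-0.46,0,0,0],[-1,0,-0.26,-0.46,0,0,0],[-1,0,-0.31,-0.46,0,0,0],[-1,0,-0.36,-0.46,0,0,0],[-1,0,-0.36,-0.46,0,0,0]],
])

```text
time_s: 3.28
eef_pos: [665.6, 97.1, 122.8]
tool_rot: [-3.138, 0.003, 1.472]
contact_force: [-0.1, -0.3, -0.8]
grip_width: -0.0
```

```bash
python3 - <<'E'
from h import *
p,d,ci=snap('wrist'); cv2.imwrite('pics/w2.png',p[80:360,120:400,::-1])
E
```

```text
(no output)
```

View pics/w2.png

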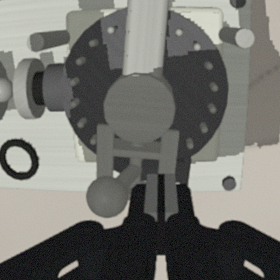

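play_rows([
  [[-1,0,0.05,0.3,0,0,0],[-1,0,0.05,0.7,0,0,0],[0.2,-0.35,0.05,0.7,0,0,0],[0.2,-0.67,0,0.7,0,0,0],[0.2,-0.67,0,0.7,0,0,0],[0.2,-0.67,0,0.7,0,0,0]],
])

```text
time_s: 4.08
eef_pos: [565.4, 97.6, 227.9]
tool_rot: [-3.139, 0.003, 1.472]
contact_force: [0.4, -0.5, -0.0]
grip_width: 51.2
```

```bash
python3 - <<'E'
from h import *
o=robot.get_obs();print(o['eef_pos'],o['contact_force'])
p,d,ci=snap('wrist'); cv2.imwrite('pics/w3.png',cv2.resize(p,(784,588))[:,:,::-1])
import json; json.dump({k:np.array(v).tolist() for k,v in ci.items()},open('ci3.json','w'))
E
```

```text
[565.38855218  97.60182464 227.94146978] [ 0.38255456 -0.52387839 -0.03545573]
```

View pics/w3.png

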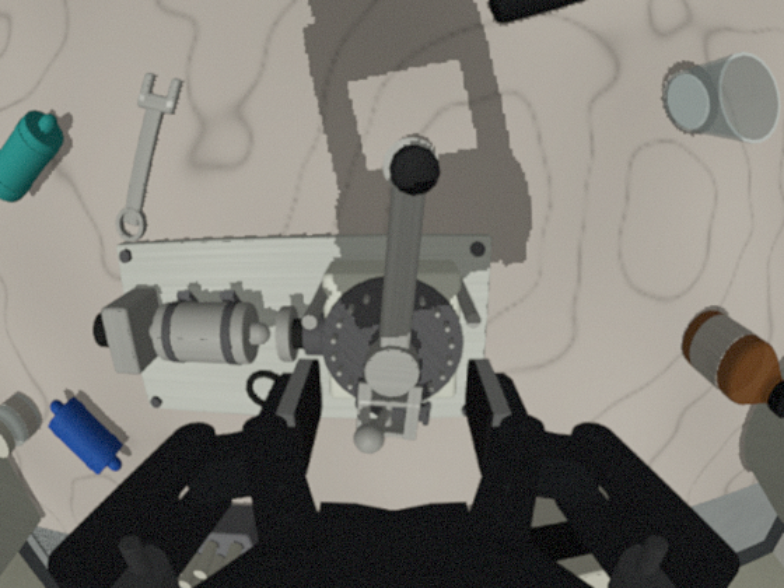

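```bash
python3 - <<'E'
from h import *
import json
ci=json.load(open('ci3.json'))
for n,u,v,z in [('grip',414,170,154),('hub',391,372,108),('ball',369,438,124),('c1',477,249,12),('c4',125,256,12),('c3',155,403,12)]:
    print(n,wray(ci,u/1.4,v/1.4,z).round(1))
R,t=w2c(ci);print(-R.T@t)
E
```

```text
grip [497.7 112.9 154. ]
hub [623.9  89.3 108. ]
ball [663.1  71.1 124. ]
c1 [573.2 163.   12. ]
c4 [ 545.4 -144.6   12. ]
c3 [ 697.8 -159.6   12. ]
[484.94913434 105.02868234 363.65621734]
```

play_rows([
  [[0.2,-0.45,0.1,0,0,0,-0.026],[0.2,-0.45,0.1,0,0,0,-0.026],[0.2,-0.45,0.1,-0.35,0,0,-0.026],[0.2,-0.45,0.1,-0.66,0,0,-0.026],[0.2,-0.45,0.1,-0.66,0,0,-0.026],[-0.3,-0.45,0.1,-0.66,0,0,-0.026],[-0.3,-0.45,0.1,-0.66,0,0,-0.026],[-0.3,-0.45,0.1,-0.66,0,0,-0.026]],
])

```text
time_s: 5.12
eef_pos: [498.8, 112.7, 130.1]
tool_rot: [-3.14, 0.002, 1.391]
contact_force: [-0.8, 0.8, -0.6]
grip_width: 29.7
```

```bash
cat >> h.py <<'E'
S=np.array([626.,90.])
def plan(ths,z=128,lead=0.0,r=130):
    o=robot.get_obs();p=o['eef_pos'];y=o['tool_rot'][2]
    print('t',o['time_s'].__round__(2),'th',round(np.arctan2(p[1]-S[1],S[0]-p[0]),3),'r',np.hypot(*(p[:2]-S)).round(1),'z',p[2].round(1),'yawth',round(np.pi/2-y,3),'grip',round(o['grip_width'],1))
    th=np.arctan2(p[1]-S[1],S[0]-p[0])
    F=[]
    for i in range(6):
        F.append(robot.get_obs()['contact_force']); robot.snapshot('wrist') if i<NS else 0
    F=np.mean(F,0); print('F',F.round(1),'tangential(+drive resists -> -):',round(F[0]*np.sin(th)+F[1]*np.cos(th),2),'radial out',round(-F[0]*np.cos(th)+F[1]*np.sin(th),2))
    for t in ths:
        a=S[0]-r*np.cos(t)-p[0]; b=S[1]+r*np.sin(t)-p[1]
        print([round(v,3) for v in (a/150,b/150,(z-p[2])/150,0,0,((np.pi/2-t)-y)/np.pi)])
NS=0
E
python3 - <<'E'
import h
h.plan([.1,0,-.12,-.24,-.36,-.46,-.54,-.59])
E
```

```text
t 5.12 th 0.177 r 129.2 z 130.1 yawth 0.18 grip 29.7
F [-0.8  0.8 -0.6] tangential(+drive resists -> -): 0.66 radial out 0.89
[np.float64(-0.014), np.float64(-0.065), np.float64(-0.014), 0, 0, np.float64(0.025)]
[np.float64(-0.019), np.float64(-0.151), np.float64(-0.014), 0, 0, np.float64(0.057)]
[np.float64(-0.012), np.float64(-0.255), np.float64(-0.014), 0, 0, np.float64(0.096)]
[np.float64(0.006), np.float64(-0.357), np.float64(-0.014), 0, 0, np.float64(0.134)]
[np.float64(0.037), np.float64(-0.457), np.float64(-0.014), 0, 0, np.float64(0.172)]
[np.float64(0.072), np.float64(-0.536), np.float64(-0.014), 0, 0, np.float64(0.204)]
[np.float64(0.105), np.float64(-0.597), np.float64(-0.014), 0, 0, np.float64(0.229)]
[np.float64(0.128), np.float64(-0.633), np.float64(-0.014), 0, 0, np.float64(0.245)]
```

play_rows([
  [[-0.3,-0.014,-0.065,-0.014,0,0,0.025],[-0.3,-0.019,-0.151,-0.014,0,0,0.057],[-0.3,-0.012,-0.255,-0.014,0,0,0.096],[-0.3,0.006,-0.357,-0.014,0,0,0.134],[-0.3,0.037,-0.457,-0.014,0,0,0.172],[-0.3,0.072,-0.536,-0.014,0,0,0.204],[-0.3,0.105,-0.597,-0.014,0,0,0.229],[-0.3,0.128,-0.633,-0.014,0,0,0.245],[-0.3,0.128,-0.633,-0.014,0,0,0.245]],
])

```text
time_s: 6.25
eef_pos: [518.3, 17.5, 128.6]
tool_rot: [-3.141, 0.003, 2.16]
contact_force: [0.3, -0.1, -0.6]
grip_width: 29.7
```

```bash
python3 - <<'E'
import h
h.plan([-.5,-.4,-.3,-.2,-.1,0,.1])
E
```

```text
t 6.25 th -0.592 r 129.9 z 128.6 yawth -0.589 grip 29.7
F [ 0.3 -0.1 -0.6] tangential(+drive resists -> -): -0.28 radial out -0.18
[np.float64(-0.042), np.float64(0.068), np.float64(-0.004), 0, 0, np.float64(-0.028)]
[np.float64(-0.08), np.float64(0.146), np.float64(-0.004), 0, 0, np.float64(-0.06)]
[np.float64(-0.11), np.float64(0.227), np.float64(-0.004), 0, 0, np.float64(-0.092)]
[np.float64(-0.131), np.float64(0.311), np.float64(-0.004), 0, 0, np.float64(-0.124)]
[np.float64(-0.144), np.float64(0.397), np.float64(-0.004), 0, 0, np.float64(-0.156)]
[np.float64(-0.148), np.float64(0.483), np.float64(-0.004), 0, 0, np.float64(-0.187)]
[np.float64(-0.144), np.float64(0.57), np.float64(-0.004), 0, 0, np.float64(-0.219)]
```

play_rows([
  [[-0.3,-0.042,0.068,-0.004,0,0,-0.028],[-0.3,-0.08,0.146,-0.004,0,0,-0.06],[-0.3,-0.11,0.227,-0.004,0,0,-0.092],[-0.3,-0.131,0.311,-0.004,0,0,-0.124],[-0.3,-0.144,0.397,-0.004,0,0,-0.156]],
])

```text
time_s: 6.88
eef_pos: [496.6, 77.0, 128.4]
tool_rot: [-3.141, 0.004, 1.665]
contact_force: [4.3, -8.8, -2.1]
grip_width: 29.7
```

```bash
python3 - <<'E'
import h
h.NS=5
h.plan([0,.1,.2,.3,.4])
E
```

```text
t 6.88 th -0.1 r 130.1 z 128.4 yawth -0.094 grip 29.7
F [-0.  -4.9  0.8] tangential(+drive resists -> -): -4.82 radial out 0.5
[np.float64(-0.004), np.float64(0.087), np.float64(-0.002), 0, 0, np.float64(-0.03)]
[np.float64(0.0), np.float64(0.173), np.float64(-0.002), 0, 0, np.float64(-0.062)]
[np.float64(0.013), np.float64(0.259), np.float64(-0.002), 0, 0, np.float64(-0.094)]
[np.float64(0.035), np.float64(0.343), np.float64(-0.002), 0, 0, np.float64(-0.125)]
[np.float64(0.064), np.float64(0.424), np.float64(-0.002), 0, 0, np.float64(-0.157)]
```

Force readings match the description exactly (8.5 N moving, about 5 N halted, not gripped). Continuing.

play_rows([
  [[-0.3,-0.004,0.087,-0.002,0,0,-0.03],[-0.3,0,0.173,-0.002,0,0,-0.062],[-0.3,0.013,0.259,-0.002,0,0,-0.094],[-0.3,0.013,0.259,-0.002,0,0,-0.094]],
])

```text
time_s: 7.62
eef_pos: [498.6, 115.7, 128.1]
tool_rot: [-3.14, 0.003, 1.377]
contact_force: [-2.2, -4.7, 3.3]
grip_width: 29.9
```

```bash
python3 - <<'E'
import h
h.NS=5
h.plan([.3,.4,.5,.6,.7,.76])
E
```

```text
t 7.62 th 0.199 r 129.9 z 128.1 yawth 0.193 grip 29.9
F [-2.2 -4.   3.2] tangential(+drive resists -> -): -4.35 radial out 1.39
[np.float64(0.021), np.float64(0.085), np.float64(-0.0), 0, 0, np.float64(-0.034)]
[np.float64(0.051), np.float64(0.166), np.float64(-0.0), 0, 0, np.float64(-0.066)]
[np.float64(0.089), np.float64(0.244), np.float64(-0.0), 0, 0, np.float64(-0.098)]
[np.float64(0.134), np.float64(0.318), np.float64(-0.0), 0, 0, np.float64(-0.129)]
[np.float64(0.186), np.float64(0.387), np.float64(-0.0), 0, 0, np.float64(-0.161)]
[np.float64(0.221), np.float64(0.426), np.float64(-0.0), 0, 0, np.float64(-0.18)]
```

play_rows([
  [[-0.3,0.021,0.085,0,0,0,-0.034],[-0.3,0.051,0.166,0,0,0,-0.066],[-0.3,0.089,0.244,0,0,0,-0.098],[-0.3,0.089,0.244,0,0,0,-0.098]],
])

```text
time_s: 8.38
eef_pos: [512.0, 152.0, 127.9]
tool_rot: [-3.14, 0.003, 1.07]
contact_force: [-3.0, -2.9, 2.7]
grip_width: 29.8
```

```bash
python3 - <<'E'
import h
h.NS=5
h.plan([.58,.66,.73,.76])
E
```

```text
t 8.38 th 0.498 r 129.8 z 127.9 yawth 0.5 grip 29.8
F [-2.9 -3.3  1.8] tangential(+drive resists -> -): -4.32 radial out 0.95
[np.float64(0.035), np.float64(0.062), np.float64(0.001), 0, 0, np.float64(-0.025)]
[np.float64(0.076), np.float64(0.118), np.float64(0.001), 0, 0, np.float64(-0.051)]
[np.float64(0.114), np.float64(0.165), np.float64(0.001), 0, 0, np.float64(-0.073)]
[np.float64(0.132), np.float64(0.184), np.float64(0.001), 0, 0, np.float64(-0.083)]
```

play_rows([
  [[-0.3,0.035,0.062,0,0,0,-0.025],[-0.3,0.076,0.118,0,0,0,-0.051],[-0.3,0.114,0.165,0,0,0,-0.073],[-0.3,0.114,0.165,0,0,0,-0.073]],
])

```text
time_s: 9.12
eef_pos: [528.9, 176.2, 127.9]
tool_rot: [-3.14, 0.003, 0.841]
contact_force: [-3.8, -3.6, 2.9]
grip_width: 29.9
```

```bash
python3 - <<'E'
import h
h.NS=5
h.plan([.6,.45,.3,.15,0,-.15,-.3,-.4])
E
```

```text
t 9.12 th 0.726 r 129.8 z 127.9 yawth 0.73 grip 29.9
F [-3.6 -3.7  1.9] tangential(+drive resists -> -): -5.13 radial out 0.24
[np.float64(-0.068), np.float64(-0.085), np.float64(0.001), 0, 0, np.float64(0.041)]
[np.float64(-0.133), np.float64(-0.198), np.float64(0.001), 0, 0, np.float64(0.089)]
[np.float64(-0.181), np.float64(-0.318), np.float64(0.001), 0, 0, np.float64(0.137)]
[np.float64(-0.21), np.float64(-0.445), np.float64(0.001), 0, 0, np.float64(0.185)]
[np.float64(-0.219), np.float64(-0.575), np.float64(0.001), 0, 0, np.float64(0.232)]
[np.float64(-0.21), np.float64(-0.704), np.float64(0.001), 0, 0, np.float64(0.28)]
[np.float64(-0.181), np.float64(-0.831), np.float64(0.001), 0, 0, np.float64(0.328)]
[np.float64(-0.151), np.float64(-0.912), np.float64(0.001), 0, 0, np.float64(0.36)]
```

play_rows([
  [[-0.3,-0.068,-0.085,0,0,0,0.041],[-0.3,-0.133,-0.198,0,0,0,0.089],[-0.3,-0.181,-0.318,0,0,0,0.137],[-0.3,-0.21,-0.445,0,0,0,0.185],[-0.3,-0.219,-0.575,0,0,0,0.232],[-0.3,-0.21,-0.704,0,0,0,0.28],[-0.3,-0.181,-0.831,0,0,0,0.328],[-0.3,-0.151,-0.912,0,0,0,0.36]],
])

```text
time_s: 10.38
eef_pos: [506.2, 38.5, 128.0]
tool_rot: [3.142, 0.003, 1.978]
contact_force: [-0.2, 0.7, 0.5]
grip_width: 29.5
```

```bash
python3 - <<'E'
import h
h.plan([-.5,-.59,-.48,-.38,-.28,-.2])
E
```

```text
t 10.38 th -0.406 r 130.4 z 128.0 yawth -0.407 grip 29.5
F [-0.2  0.7  0.5] tangential(+drive resists -> -): 0.78 radial out -0.09
[np.float64(0.038), np.float64(-0.072), np.float64(0.0), 0, 0, np.float64(0.03)]
[np.float64(0.079), np.float64(-0.139), np.float64(0.0), 0, 0, np.float64(0.058)]
[np.float64(0.03), np.float64(-0.057), np.float64(0.0), 0, 0, np.float64(0.023)]
[np.float64(-0.006), np.float64(0.022), np.float64(0.0), 0, 0, np.float64(-0.009)]
[np.float64(-0.034), np.float64(0.104), np.float64(0.0), 0, 0, np.float64(-0.04)]
[np.float64(-0.051), np.float64(0.171), np.float64(0.0), 0, 0, np.float64(-0.066)]
```

play_rows([
  [[-0.3,0.038,-0.072,0,0,0,0.03],[-0.3,0.079,-0.139,0,0,0,0.058],[-0.3,0.079,-0.139,0,0,0,0.058],[-0.3,0.03,-0.057,0,0,0,0.023],[-0.3,-0.006,0.022,0,0,0,-0.009],[-0.3,-0.034,0.104,0,0,0,-0.04],[-0.3,-0.051,0.171,0,0,0,-0.066],[-0.3,-0.051,0.171,0,0,0,-0.066]],
])

```text
time_s: 11.38
eef_pos: [498.3, 64.5, 128.0]
tool_rot: [3.141, 0.003, 1.77]
contact_force: [-0.4, -3.9, 0.2]
grip_width: 30.4
```

```bash
python3 - <<'E'
import h
h.NS=5
h.plan([-.1,0,.1,.2])
E
```

```text
t 11.38 th -0.197 r 130.2 z 128.0 yawth -0.199 grip 30.4
F [-0.7 -3.7  0.4] tangential(+drive resists -> -): -3.47 radial out 1.43
[np.float64(-0.011), np.float64(0.083), np.float64(-0.0), 0, 0, np.float64(-0.032)]
[np.float64(-0.015), np.float64(0.17), np.float64(-0.0), 0, 0, np.float64(-0.063)]
[np.float64(-0.011), np.float64(0.256), np.float64(-0.0), 0, 0, np.float64(-0.095)]
[np.float64(0.002), np.float64(0.342), np.float64(-0.0), 0, 0, np.float64(-0.127)]
```

play_rows([
  [[-0.3,-0.011,0.083,0,0,0,-0.032],[-0.3,-0.015,0.17,0,0,0,-0.063],[-0.3,-0.015,0.17,0,0,0,-0.063]],
])

```text
time_s: 12.0
eef_pos: [496.1, 89.5, 127.9]
tool_rot: [-3.141, 0.003, 1.572]
contact_force: [-2.6, -5.7, 0.7]
grip_width: 29.8
```

```bash
python3 - <<'E'
import h
h.NS=5
h.plan([.1,.2,.3,.4])
E
```

```text
t 12.0 th -0.004 r 129.9 z 127.9 yawth -0.002 grip 29.8
F [-2.1 -5.1  1.4] tangential(+drive resists -> -): -5.05 radial out 2.14
[np.float64(0.004), np.float64(0.09), np.float64(0.0), 0, 0, np.float64(-0.032)]
[np.float64(0.017), np.float64(0.176), np.float64(0.0), 0, 0, np.float64(-0.064)]
[np.float64(0.038), np.float64(0.26), np.float64(0.0), 0, 0, np.float64(-0.096)]
[np.float64(0.068), np.float64(0.341), np.float64(0.0), 0, 0, np.float64(-0.128)]
```

play_rows([
  [[-0.3,0.004,0.09,0,0,0,-0.032],[-0.3,0.017,0.176,0,0,0,-0.064],[-0.3,0.017,0.176,0,0,0,-0.064]],
])

```text
time_s: 12.62
eef_pos: [498.6, 115.5, 127.9]
tool_rot: [-3.14, 0.004, 1.374]
contact_force: [-3.5, -4.4, 2.3]
grip_width: 29.8
```

```bash
python3 - <<'E'
import h
h.NS=5
h.plan([.3,.4,.5,.6])
E
```

```text
t 12.62 th 0.197 r 130.0 z 127.9 yawth 0.197 grip 29.8
F [-2.9 -4.   1.9] tangential(+drive resists -> -): -4.53 radial out 2.07
[np.float64(0.022), np.float64(0.086), np.float64(0.001), 0, 0, np.float64(-0.033)]
[np.float64(0.051), np.float64(0.168), np.float64(0.001), 0, 0, np.float64(-0.065)]
[np.float64(0.089), np.float64(0.246), np.float64(0.001), 0, 0, np.float64(-0.096)]
[np.float64(0.134), np.float64(0.32), np.float64(0.001), 0, 0, np.float64(-0.128)]
```

play_rows([
  [[-0.3,0.022,0.086,0,0,0,-0.033],[-0.3,0.051,0.168,0,0,0,-0.065],[-0.3,0.051,0.168,0,0,0,-0.065]],
])

```text
time_s: 13.25
eef_pos: [506.1, 140.1, 127.8]
tool_rot: [-3.14, 0.004, 1.174]
contact_force: [-3.3, -4.4, 2.4]
grip_width: 29.9
```

```bash
python3 - <<'E'
import h
h.NS=5
h.plan([.5,.6,.68,.73])
E
```

```text
t 13.25 th 0.396 r 130.0 z 127.8 yawth 0.397 grip 29.9
F [-2.7 -4.   2.1] tangential(+drive resists -> -): -4.74 radial out 0.99
[np.float64(0.039), np.float64(0.082), np.float64(0.001), 0, 0, np.float64(-0.033)]
[np.float64(0.084), np.float64(0.155), np.float64(0.001), 0, 0, np.float64(-0.065)]
[np.float64(0.126), np.float64(0.211), np.float64(0.001), 0, 0, np.float64(-0.09)]
[np.float64(0.154), np.float64(0.244), np.float64(0.001), 0, 0, np.float64(-0.106)]
```

play_rows([
  [[-0.3,0.039,0.082,0,0,0,-0.033],[-0.3,0.084,0.155,0,0,0,-0.065],[-0.3,0.084,0.155,0,0,0,-0.065]],
])

```text
time_s: 13.88
eef_pos: [518.6, 163.0, 127.7]
tool_rot: [-3.139, 0.004, 0.971]
contact_force: [-4.5, -2.9, 2.9]
grip_width: 30.0
```

```bash
python3 - <<'E'
import h
h.NS=5
h.plan([.68,.73])
E
```

```text
t 13.88 th 0.597 r 129.9 z 127.7 yawth 0.6 grip 30.0
F [-3.8 -3.1  2.3] tangential(+drive resists -> -): -4.71 radial out 1.4
[np.float64(0.042), np.float64(0.058), np.float64(0.002), 0, 0, np.float64(-0.026)]
[np.float64(0.07), np.float64(0.091), np.float64(0.002), 0, 0, np.float64(-0.041)]
```

play_rows([
  [[-0.3,0.042,0.058,0,0,0,-0.026],[-0.3,0.07,0.091,0,0,0,-0.041],[-0.3,0.07,0.091,0,0,0,-0.041]],
])

```text
time_s: 14.5
eef_pos: [528.7, 176.1, 127.7]
tool_rot: [-3.139, 0.004, 0.844]
contact_force: [-5.3, -3.4, 3.6]
grip_width: 30.0
```

```bash
python3 - <<'E'
import h
h.NS=5
h.plan([.6,.45,.3,.15,0,-.15,-.3,-.4])
E
```

```text
t 14.5 th 0.724 r 129.9 z 127.7 yawth 0.726 grip 30.0
F [-5.4 -3.4  2.9] tangential(+drive resists -> -): -6.15 radial out 1.76
[np.float64(-0.067), np.float64(-0.085), np.float64(0.002), 0, 0, np.float64(0.04)]
[np.float64(-0.132), np.float64(-0.197), np.float64(0.002), 0, 0, np.float64(0.088)]
[np.float64(-0.179), np.float64(-0.318), np.float64(0.002), 0, 0, np.float64(0.136)]
[np.float64(-0.208), np.float64(-0.444), np.float64(0.002), 0, 0, np.float64(0.183)]
[np.float64(-0.218), np.float64(-0.574), np.float64(0.002), 0, 0, np.float64(0.231)]
[np.float64(-0.208), np.float64(-0.703), np.float64(0.002), 0, 0, np.float64(0.279)]
[np.float64(-0.179), np.float64(-0.83), np.float64(0.002), 0, 0, np.float64(0.327)]
[np.float64(-0.149), np.float64(-0.911), np.float64(0.002), 0, 0, np.float64(0.359)]
```

play_rows([
  [[-0.3,-0.067,-0.085,0,0,0,0.04],[-0.3,-0.132,-0.197,0,0,0,0.088],[-0.3,-0.179,-0.318,0,0,0,0.136],[-0.3,-0.208,-0.444,0,0,0,0.183],[-0.3,-0.218,-0.574,0,0,0,0.231],[-0.3,-0.208,-0.703,0,0,0,0.279],[-0.3,-0.179,-0.83,0,0,0,0.327],[-0.3,-0.149,-0.911,0,0,0,0.359]],
])

```text
time_s: 15.75
eef_pos: [506.3, 38.6, 127.8]
tool_rot: [-3.14, 0.004, 1.979]
contact_force: [0.7, 1.0, 0.5]
grip_width: 30.0
```

```bash
python3 - <<'E'
import h
h.plan([-.5,-.59,-.48,-.38,-.28,-.2])
E
```

```text
t 15.75 th -0.406 r 130.3 z 127.8 yawth -0.408 grip 30.0
F [0.7 1.  0.5] tangential(+drive resists -> -): 0.64 radial out -1.05
[np.float64(0.037), np.float64(-0.073), np.float64(0.001), 0, 0, np.float64(0.029)]
[np.float64(0.078), np.float64(-0.139), np.float64(0.001), 0, 0, np.float64(0.058)]
[np.float64(0.029), np.float64(-0.057), np.float64(0.001), 0, 0, np.float64(0.023)]
[np.float64(-0.007), np.float64(0.021), np.float64(0.001), 0, 0, np.float64(-0.009)]
[np.float64(-0.035), np.float64(0.103), np.float64(0.001), 0, 0, np.float64(-0.041)]
[np.float64(-0.052), np.float64(0.171), np.float64(0.001), 0, 0, np.float64(-0.066)]
```

play_rows([
  [[-0.3,0.037,-0.073,0,0,0,0.029],[-0.3,0.078,-0.139,0,0,0,0.058],[-0.3,0.078,-0.139,0,0,0,0.058],[-0.3,0.029,-0.057,0,0,0,0.023],[-0.3,-0.007,0.021,0,0,0,-0.009],[-0.3,-0.035,0.103,0,0,0,-0.041],[-0.3,-0.035,0.103,0,0,0,-0.041]],
])

```text
time_s: 16.62
eef_pos: [500.8, 54.7, 127.9]
tool_rot: [-3.141, 0.004, 1.851]
contact_force: [-0.8, 0.3, 0.6]
grip_width: 30.2
```

```bash
python3 - <<'E'
import h
h.NS=5
h.plan([-.23,-.18,-.13,-.08,0])
E
```

```text
t 16.62 th -0.274 r 130.1 z 127.9 yawth -0.28 grip 30.2
F [-0.5  0.1  0.3] tangential(+drive resists -> -): 0.2 radial out 0.48
[np.float64(-0.009), np.float64(0.037), np.float64(0.001), 0, 0, np.float64(-0.016)]
[np.float64(-0.018), np.float64(0.08), np.float64(0.001), 0, 0, np.float64(-0.032)]
[np.float64(-0.025), np.float64(0.123), np.float64(0.001), 0, 0, np.float64(-0.048)]
[np.float64(-0.029), np.float64(0.166), np.float64(0.001), 0, 0, np.float64(-0.064)]
[np.float64(-0.032), np.float64(0.235), np.float64(0.001), 0, 0, np.float64(-0.089)]
```

Still idle play. Next in smaller steps.

play_rows([
  [[-0.3,-0.009,0.037,0,0,0,-0.016],[-0.3,-0.018,0.08,0,0,0,-0.032],[-0.3,-0.025,0.123,0,0,0,-0.048],[-0.3,-0.025,0.123,0,0,0,-0.048]],
])

```text
time_s: 17.38
eef_pos: [497.5, 71.4, 127.8]
tool_rot: [-3.14, 0.005, 1.7]
contact_force: [0.5, -5.9, 0.3]
grip_width: 29.9
```

```bash
python3 - <<'E'
import h
h.NS=5
h.plan([-.08,-0.03,0.02,.07])
E
```

```text
t 17.38 th -0.144 r 129.8 z 127.8 yawth -0.129 grip 29.9
F [ 0.6 -6.5  0.3] tangential(+drive resists -> -): -6.56 radial out 0.34
[np.float64(-0.008), np.float64(0.055), np.float64(0.002), 0, 0, np.float64(-0.016)]
[np.float64(-0.01), np.float64(0.098), np.float64(0.002), 0, 0, np.float64(-0.031)]
[np.float64(-0.01), np.float64(0.141), np.float64(0.002), 0, 0, np.float64(-0.047)]
[np.float64(-0.008), np.float64(0.184), np.float64(0.002), 0, 0, np.float64(-0.063)]
```

play_rows([
  [[-0.3,-0.008,0.055,0,0,0,-0.016],[-0.3,-0.01,0.098,0,0,0,-0.031],[-0.3,-0.01,0.141,0,0,0,-0.047],[-0.3,-0.01,0.141,0,0,0,-0.047]],
])

```text
time_s: 18.12
eef_pos: [496.1, 91.5, 127.7]
tool_rot: [-3.139, 0.007, 1.552]
contact_force: [-2.1, -6.7, 2.0]
grip_width: 29.9
```

```bash
python3 - <<'E'
import h
h.NS=5
h.plan([.07,.12,.17,.22])
E
```

```text
t 18.12 th 0.012 r 129.9 z 127.7 yawth 0.019 grip 29.9
F [-2.  -8.2  1.7] tangential(+drive resists -> -): -8.19 radial out 1.92
[np.float64(0.002), np.float64(0.051), np.float64(0.002), 0, 0, np.float64(-0.016)]
[np.float64(0.006), np.float64(0.094), np.float64(0.002), 0, 0, np.float64(-0.032)]
[np.float64(0.012), np.float64(0.137), np.float64(0.002), 0, 0, np.float64(-0.048)]
[np.float64(0.02), np.float64(0.179), np.float64(0.002), 0, 0, np.float64(-0.064)]
```

play_rows([
  [[-0.3,0.002,0.051,0,0,0,-0.016],[-0.3,0.006,0.094,0,0,0,-0.032],[-0.3,0.008,0.11,0,0,0,-0.038],[-0.3,0.008,0.11,0,0,0,-0.038]],
])

```text
time_s: 18.88
eef_pos: [497.2, 106.6, 127.7]
tool_rot: [-3.139, 0.009, 1.433]
contact_force: [-4.7, -9.3, 2.9]
grip_width: 30.3
```

```bash
python3 - <<'E'
import h
h.NS=5
h.plan([.17,.2,.23,.26])
E
```

```text
t 18.88 th 0.128 r 129.9 z 127.7 yawth 0.138 grip 30.3
F [-4.2 -9.6  3.2] tangential(+drive resists -> -): -10.03 radial out 2.93
[np.float64(0.005), np.float64(0.036), np.float64(0.002), 0, 0, np.float64(-0.01)]
[np.float64(0.01), np.float64(0.061), np.float64(0.002), 0, 0, np.float64(-0.02)]
[np.float64(0.015), np.float64(0.087), np.float64(0.002), 0, 0, np.float64(-0.029)]
[np.float64(0.021), np.float64(0.112), np.float64(0.002), 0, 0, np.float64(-0.039)]
```

play_rows([
  [[-0.3,0.005,0.036,0,0,0,-0.01],[-0.3,0.01,0.061,0,0,0,-0.02],[-0.3,0.015,0.087,0,0,0,-0.029],[-0.3,0.015,0.087,0,0,0,-0.029]],
])

```text
time_s: 19.62
eef_pos: [499.2, 118.4, 127.6]
tool_rot: [-3.138, 0.012, 1.342]
contact_force: [-5.3, -9.9, 4.4]
grip_width: 30.0
```

```bash
python3 - <<'E'
import h
h.NS=6
h.plan([.25,.27,.29])
E
```

```text
t 19.62 th 0.22 r 129.9 z 127.6 yawth 0.229 grip 30.0
F [ -5.5 -10.2   3.8] tangential(+drive resists -> -): -11.12 radial out 3.16
[np.float64(0.006), np.float64(0.025), np.float64(0.003), 0, 0, np.float64(-0.007)]
[np.float64(0.01), np.float64(0.042), np.float64(0.003), 0, 0, np.float64(-0.013)]
[np.float64(0.015), np.float64(0.058), np.float64(0.003), 0, 0, np.float64(-0.019)]
```

play_rows([
  [[-0.3,0.006,0.025,0,0,0,-0.007],[-0.3,0.01,0.044,0,0,0,-0.013],[-0.3,0.01,0.044,0,0,0,-0.013]],
])

```text
time_s: 20.3
eef_pos: [500.4, 123.7, 127.6]
tool_rot: [-3.138, 0.014, 1.301]
contact_force: [-6.0, -11.5, 3.9]
grip_width: 29.8
```

```bash
python3 - <<'E'
import h
h.NS=6
h.plan([.25,.23,.22])
E
```

```text
t 20.3 th 0.262 r 130.0 z 127.6 yawth 0.27 grip 29.8
F [ -5.8 -10.2   4.1] tangential(+drive resists -> -): -11.33 radial out 2.97
[np.float64(-0.003), np.float64(-0.01), np.float64(0.003), 0, 0, np.float64(0.006)]
[np.float64(-0.007), np.float64(-0.027), np.float64(0.003), 0, 0, np.float64(0.013)]
[np.float64(-0.009), np.float64(-0.035), np.float64(0.003), 0, 0, np.float64(0.016)]
```

play_rows([
  [[-0.3,-0.005,-0.018,0,0,0,0],[-0.1,-0.005,-0.018,0,0,0,0],[0.2,-0.005,-0.018,0,0,0,0],[0.2,-0.005,-0.018,0,0,0,0],[0.2,-0.005,-0.018,0,0,0,0],[0.2,-0.005,-0.018,0.2,0,0,0],[0.2,-0.005,-0.018,0.5,0,0,0],[0.2,0.4,-0.018,0.8,0,0,0.05],[0.2,0.4,-0.018,0.8,0,0,0.05],[0.2,0.4,-0.018,0.8,0,0,0.05]],
])

```text
time_s: 21.85
eef_pos: [560.5, 120.8, 246.9]
tool_rot: [-3.137, 0.014, 1.456]
contact_force: [0.0, -0.1, -1.2]
grip_width: 51.3
```

```bash
python3 - <<'E'
from h import *
o=robot.get_obs();print(o['time_s'],o['eef_pos'],o['contact_force'])
p,d,ci=snap('wrist'); cv2.imwrite('pics/w4.png',p[:,:,::-1])
E
```

```text
21.85 [560.51305246 120.84415004 246.91935859] [ 0.04532464 -0.12039855 -1.15351859]
```

View pics/w4.png

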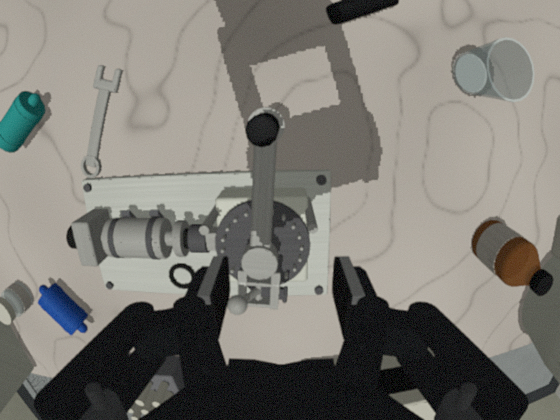

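```bash
python3 - <<'E'
from h import *
ci=robot.camera_info('wrist')
g=wray(ci,263,129,154);hb=wray(ci,261,262,108);print(g,hb,wray(ci,237,304,124),np.arctan2(g[1]-S[1],S[0]-g[0]))
E
```

```text
[495.83064229 113.52920589 154.        ] [621.74378246  91.95837612 108.        ] [657.35094027  64.41539207 124.        ] 0.17882744787555288
```

```bash
python3 - <<'E'
from h import *
a=cv2.imread('pics/w4.png')[:,:,::-1].astype(int)
for i in range(4): p,d,ci=snap('wrist')
D=abs(p.astype(int)-a).max(2); D[210:]=0; print((D>40).sum(), D[100:210,200:320].max(), robot.get_obs()['time_s'])
g=wray(ci,263,129,154);print(g)
print(robot.finish_job())
E
```

```text
538 109 22.1
[495.5329618  113.48594856 154.        ]
the job is handed in; nothing more can be done
None
```

The cartridge is clamped, the handle is released and the job is handed in at 22.1 s. No verdict was reported.

**What I did:**
- **Lever:** I pushed the direction lever over to the cartridge side with the closed fingers. The last picture still shows it leaning that way, about 18 mm towards the cartridge.
- **Swings:** I caged the grip loosely between the fingers and made two full clamping swings plus part of a third. The first two halted at about 4.5 to 5 N, with 6 N at the very end of the second.
- **Final swing:** the halted force rose 6.6, 8.2, 10.0, 11.1 and 11.3 N. Single readings at the last stop reached about 12.7 N. I stopped there, opened the fingers and lifted clear. The wrist force then read about 1 N, which is free air.

**Checks that did not fully agree:**
- **Handle position:** after release the handle looked about 0.05 rad further back than where I had pushed it. That could be a small spring-back or a few mm of picture error; I did not push again to check.
- **Handle at rest:** comparing pictures just before handing in did not settle whether everything was still. 538 pixels differed, and the calibrated view had shifted about 0.3 mm because the camera arm was still settling.
- **Foot force:** it was not measured, only inferred from the force at the grip.

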